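# Open the spice mill whose thread hand is unknown and hold its cap up

### The job

The spice mill wants refilling: take off its cap. It is the empty glass jar on the turntable with the flat steel cap, a quarter-turn screw cap; some of these mills are reverse-threaded and nothing shows which, so try to loosen it one way and, if it stops, the other way. When it is free lift it straight up and finish still holding it in the gripper, level, about 10 cm above its mill; leave the mug, steamer lid, spoon and rolling pin where they are.

Things in the scene. Friction and masses are not known exactly. Their poses are not given: they have to be found in the camera images.
- cap: Loose plain steel screw cap of the mill, about 70 g: 58 mm diameter, 30 mm tall, flat top with a raised bar (44 x 7, 4 mm high). Origin: centre of its lower rim; z up, x along the bar. Closed, this rim is 92 mm above the mill's origin (2 mm above its shoulder, 122 mm above the counter) and the bar lies along the mill's x axis within 6 degrees. About 2 mm play up and sideways.
- cap_top (a point): Centre of the cap's flat top, 30 mm above its lower rim. Two lugs inside hook under ledges of the neck. Turned the wrong way the cap hits a solid stop within 20 degrees and a grip on its round side slips; turned the right way it moves freely and does not rise. It lifts off freely at 50 to 100 degrees from the mill's x axis (best 75; second stop near 108), and not below 40.
- mill_neck (a point): Centre of the mill's shoulder, 90 mm above the mill's origin; a white neck 47 mm wide rises from it 26 mm into the cap. Whether the neck opens anticlockwise or clockwise seen from above differs from start to start, both equally likely, and cannot be seen while the cap is on.
- mill: Glass jar of the spice mill, fixed, cannot turn or move: 58 mm diameter, narrowing to 44 mm at the shoulder, 90 mm tall, empty. Origin: centre of its underside, 30 mm above the counter; z up.
- turntable: Round wooden turntable, 230 mm diameter, 30 mm high, clamped: it does not turn. Origin: centre of its underside. It carries the mill and two other fixed jars, all three axes 70 mm from its centre and 121 mm apart: one 126 mm tall, 59 mm wide with a domed aluminium top, one 95 mm tall, 54 mm wide with a cork.
- mug: Loose empty white enamel mug, 80 mm diameter, 85 mm high, handle at its +y side. Origin: centre of its underside. Leave it alone.
- steamer_lid: Loose round aluminium steamer lid lying on the counter, 210 mm diameter, 60 mm high with its knob. Origin: centre of its underside. Leave it alone.
- spoon: Loose steel slotted spoon lying flat along its x axis, about 260 mm long, bowl 68 mm wide at +x, 7 mm high. Origin on its underside, 65 mm from the bowl's centre. Leave it alone.
- rolling_pin: Loose short wooden rolling pin lying along its y axis, 48 mm thick, 300 mm long with handles, beyond the turntable. Origin: underside, mid-length. Leave it alone.
Not all that is in view belongs to the job. Of the things shaped like the cap, the steel one is meant.

How it is judged:
By the outcome, as a careful person would: the job done as asked, in the order asked, and still so for the second after the job is handed in, while the arm keeps its last pose, push and grip.
It also fails if it takes over 45 s, if anything falls off the work surface, if the arm or the gripper's body presses on something with over 40 N, if the wrist force passes 120 N, or if a joint passes its speed limit or range.

### The arm

A 6-joint arm with a two-finger parallel gripper is mounted at the origin on the work surface. World frame = base frame: x ahead of the robot, y to its left, z up, the work surface at z = 0. Lengths are in m, angles in rad, forces in N, time in s.
With the tool pointing down it reaches from about 0.275 to 0.85 m from the base axis. Payload 19 kg.
Tool frame: the origin (TCP) lies midway between the tips of the shut fingers; the grasp point (between the pads) lies manip.pinch_z behind it (manip.pinch_z is the distance from the TCP to the grasp point, in m); z points along the fingers, y is the line along which they close (so a half turn about z gives the same grasp; the last joint's range is limited). The gripper opens to 85 mm and grips with 20 to 120 N. Pads are 22 mm wide; open, the fingers measure 114 mm over their backs; the gripper's body (76 mm by 85 mm) begins 54 mm behind the grasp point. The pads swing forward as they close: fully open they stand 13 mm farther back than shut.
Start: joints at [0.991, 0.15, 1.437, -0, 1.554, -0.134], TCP at [0.248, 0.519, 0.202] pointing down, gripper open.
Joint ranges: [-2.8, 2.8], [-0.68, 2.1], [0.12, 2.68], [-1.39, 4.53], [0.16, 2.79], [-2.81, 2.81]. Speed limits (rad/s): [1.89, 1.89, 2.22, 3.01, 3.01, 3.01].

### API

Orientations are given as a rotation vector (axis times angle).
In Python, from station import manip gives the robot as it stands. Calls block until the motion is done:
- manip.move_to(position, orientation): joint-space move of the TCP to a pose.
- manip.move_linear(position, rotation=None, max_speed=0.15, f_stop=None): straight line of the TCP; rotation=None keeps the orientation; max_speed is the mean speed in m/s. With f_stop (N) it stops when the force on the tool has changed by that much, and returns True; else False.
- manip.goto_joints(angles): joint-space move.
- manip.command_gripper(opening): opening from 0.0 (shut) to 1.0 (fully open); the grip force is fixed at half the most; returns when the fingers have stopped.
- manip.wait(seconds).
- manip.solve_ik(position, orientation): joint angles nearest the present ones, or None.
- manip.get_obs(): the state.
- manip.camera(name): name is "side" or "top"; returns a dict with "image" (420x560x3 uint8, blue, green, red), "depth" (420x560 float32, m along the optical axis (not along the pixel's ray), 0 where there is no reading), "vfov" (degrees; the focal length in pixels is half the picture's height over the tangent of half this angle, whatever the lens; pixels are square), "cx", "cy" (the principal point, pixels), "view" (4x4, takes a point from world to camera coordinates). Camera axes: x right, y up, looking along -z (the intrinsics and any distortion apply to the point x, -y, -z); pixel columns grow to the right and rows downward; lengths in m; the calibration is good to about 2 mm. A picture is of the moment at which its call begins.
A pose or a line that the arm cannot do raises manip.IKError and nothing moves.
- manip.close_job(): hands the job in; it is judged then, once.
Trained networks look in a picture, given as the dict that the camera call returned (one of the last four; its "shot" number tells which), for a name from the list of things; names that differ only in an ending like _2 or _b are one class to them, and where a whole thing is asked for, a point or a joint stands for the part that bears it (a point fixed in the world has none). Each returns a list of dicts, best first, with "confidence" (0 to 1); they miss things now and then, are a little off and sometimes report something else, mostly with a low value. They report only what shows in the picture. A call takes as long as a camera call. They do not tell look-alikes from the thing itself.
- manip.look_for(picture, target): "centre" ([x, y, z] in m, in world coordinates, good to about 4 mm: the middle of the surface that is visible of it).
- manip.silhouettes(picture, target): "pixels" (420x560 bool, what is visible of it).
- manip.landmark_of(picture, target): "centre" ([x, y, z] in m, in world coordinates, good to about 4 mm: a listed point, or the origin of a listed thing).
The state is a dict: "clock": time; "joint_positions": joint angles; "qvel": joint speeds; "joint_efforts": joint torques, N m; "tcp_pos": TCP position; "tcp_rot": TCP orientation; "ft_force": force on the tool from outside, world axes, zero at the start; "torque": the same for the moment, N m; "opening": opening from 0.0 (shut) to 1.0 (fully open); "grip_force": force on a finger pad.
Only numpy, scipy, OpenCV 4.12 (cv2) and the standard library are available. Lean on these libraries where they do the work, as an engineer would, in place of code of your own. Each camera call takes 0.05 s, during which the arm holds its last target. There are 200 camera calls.

## Working session

There is one attempt and no reset: what is moved stays moved. The work goes in short steps, each a Python script; the robot and the scene stay as the last script left them, time stands still between calls to the robot, and variables do not carry over. Pictures are saved under pics/ and viewed, at most 10 in all, crops included, and the job is handed in when it is done.

```bash
mkdir -p pics; ls
python3 - <<'E'
from station import manip
import cv2,numpy as np
o=manip.get_obs(); print(o['clock'],o['tcp_rot'],manip.pinch_z)
ims=[]
for n in('top','side'):
    p=manip.camera(n); ims.append(p['image'])
    cv2.imwrite(f'pics/{n}.png',p['image']); print({k:p[k] for k in p if k not in('image','depth')})
    for t in('cap','mill','cap_top','turntable'):
        for d in manip.landmark_of(p,t): print(n,t,np.round(d['centre'],4),d['confidence'])
E
```

```text
pics
0.0 [-6.94370043e-01 -3.06344475e+00  1.79183983e-03] 0.0187
{'vfov': 55.552897101071366, 'cx': 280.027418172624, 'cy': 207.9236678057198, 'view': array([[-0.02465547, -0.9993618 , -0.02584758,  0.0679938 ],
       [ 0.99710232, -0.02644455,  0.07132781, -0.54909238],
       [-0.07196582, -0.02401406,  0.99711797, -1.20053311],
       [ 0.        ,  0.        ,  0.        ,  1.        ]]), 'shot': 1}
top cap [ 0.5473 -0.0041  0.1208] 0.79
top cap [5.704e-01 1.300e-01 2.000e-04] 0.75
top cap [ 4.552e-01  1.379e-01 -2.000e-04] 0.52
top mill [ 0.5519 -0.0084  0.0292] 0.56
top cap_top [0.4543 0.1416 0.0271] 0.82
top cap_top [0.5683 0.1317 0.0311] 0.74
top cap_top [ 0.55   -0.0085  0.1528] 0.71
top cap_top [ 0.5332 -0.0751 -0.0019] 0.65
top turntable [ 0.5338 -0.0769 -0.004 ] 0.68
{'vfov': 56.486966891787404, 'cx': 279.17014910507163, 'cy': 207.49933659588294, 'view': array([[ 0.94703929, -0.32098104,  0.0093677 , -0.54059781],
       [ 0.15990858,  0.49669901,  0.85306468, -0.19186406],
       [-0.27847051, -0.80638779,  0.5217211 , -0.92352616],
       [ 0.        ,  0.        ,  0.        ,  1.        ]]), 'shot': 2}
side cap [ 0.5475 -0.0063  0.1223] 0.77
side cap [5.698e-01 1.319e-01 1.000e-04] 0.41
side mill [ 0.5465 -0.0059  0.0295] 0.79
side cap_top [0.4518 0.138  0.0294] 0.82
side cap_top [ 0.5507 -0.007   0.1531] 0.65
side cap_top [0.5635 0.1316 0.0314] 0.55
side turntable [ 0.5328 -0.0784  0.0035] 0.69
```

View pics/top.png

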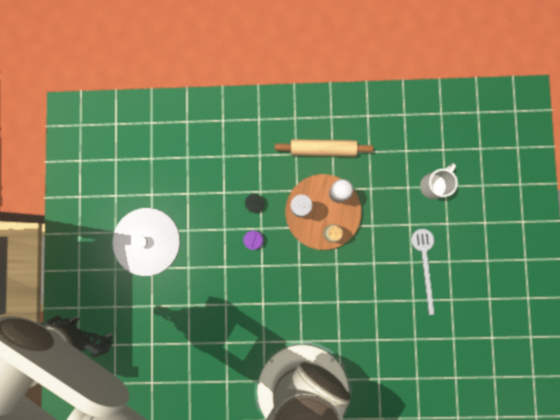

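View pics/side.png

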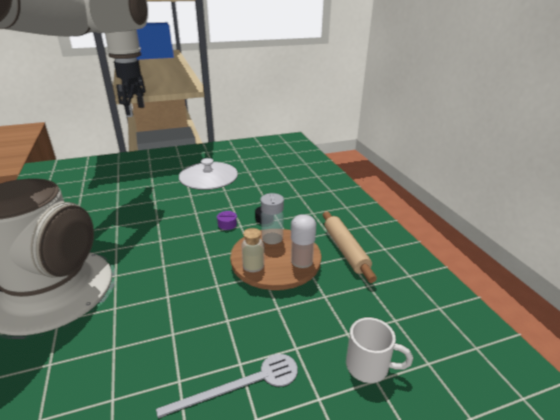

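Candidates: top view (301,205), grey and on the turntable; (255,203), black on the counter; (253,240), purple on the counter. The one at (301,205) fits, being steel and on the glass jar. The domed jar is at (342,190) and the cork jar at (334,233). I'll confirm it in a crop and measure the centre and bar.

```bash
cat > h.py <<'E'
from station import manip
import cv2,numpy as np
def cloud(p):
    h,w=p['depth'].shape; f=h/2/np.tan(np.radians(p['vfov'])/2)
    v,u=np.mgrid[:h,:w]; d=p['depth']
    c=np.stack([(u-p['cx'])/f*d,-(v-p['cy'])/f*d,-d],-1)
    V=p['view']; return (c-V[:3,3])@V[:3,:3]
E
python3 - <<'E'
from h import *
out=[]
for n,(u,v) in(('top',(301,205)),('side',(272,205))):
    p=manip.camera(n); P=cloud(p)
    m=(np.linalg.norm(P[...,:2]-[.549,-.0065],axis=-1)<.045)&(P[...,2]>.135)&(P[...,2]<.17)&(p['depth']>0)
    q=P[m]; (c,r)=cv2.minEnclosingCircle(q[:,:2].astype(np.float32))
    print(n,m.sum(),q.mean(0),'circle',c,r,'zpct',np.percentile(q[:,2],[5,25,50,75,95,99]))
    t=q[q[:,2]>np.median(q[:,2])+.0025]; print(len(t))
    print('jar tops near', P[190,342] if n=='top' else '', P[233,334] if n=='top' else '')
    im=p['image'][v-25:v+25,u-25:u+25]; out.append(cv2.resize(im,(400,400),interpolation=cv2.INTER_CUBIC))
cv2.imwrite('pics/crop.png',np.hstack(out))
E
```

```text
top 356 [ 0.5496519  -0.00762625  0.15358524] circle (0.5499388575553894, -0.007860285229980946) 0.02903742901980877 zpct [0.14990939 0.15197292 0.15363327 0.15546356 0.15768364 0.15937603]
56
jar tops near [ 0.58511661 -0.1189138   0.15722155] [ 0.46932234 -0.09663116  0.12631204]
side 343 [ 0.54446567 -0.01698279  0.14956702] circle (0.5476319193840027, -0.00888575054705143) 0.030337508767843246 zpct [0.13704984 0.14595805 0.15232416 0.15341632 0.15679494 0.1578233 ]
31
jar tops near
```

View pics/crop.png

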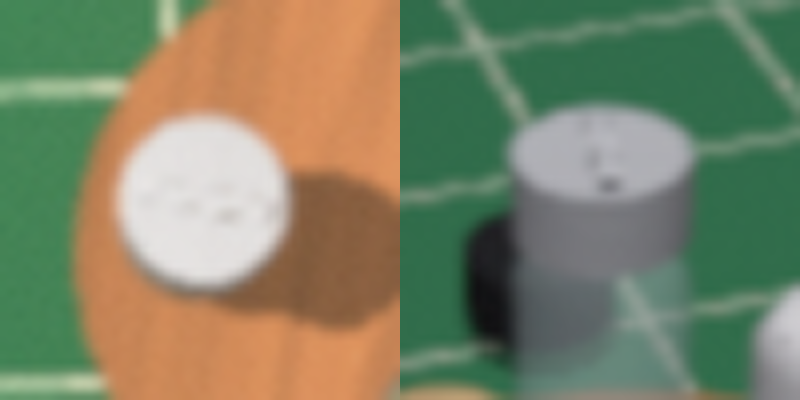

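The crop shows a flat steel cap with a thin bar on the glass jar. In the left half the bar runs from (140,195) to (270,212), which is roughly along world y at about 81°. The black cap sits behind the jar on the counter. Next I grip it.

```bash
cat >> h.py <<'E'
from scipy.spatial.transform import Rotation as R
C=np.array([.5493,-.0078])
def rep(s=''):
    o=manip.get_obs(); y=R.from_rotvec(o['tcp_rot']).as_matrix()[:,1]
    print(s,'t%.1f'%o['clock'],'p',np.round(o['tcp_pos'],4),'yaw%.0f'%np.degrees(np.arctan2(y[1],y[0])),'q6 %.2f'%o['joint_positions'][5],'F',np.round(o['ft_force'],1),'T',np.round(o['torque'],2),'op%.3f g%.0f'%(o['opening'],o['grip_force']))
    return o
def turn(deg,step=6,tmax=9):
    for i in range(int(abs(deg)//step)):
        q=np.array(manip.get_obs()['joint_positions']) if i==0 else q
        q[5]+=np.radians(step)*np.sign(deg); manip.goto_joints(q)
        o=rep(i)
        if abs(o['torque'][2])>tmax: return True
    return False
E
python3 - <<'E'
from h import *
best=None
for a in np.radians(range(-180,180,10)):
    r=(R.from_euler('z',a)*R.from_euler('x',np.pi)).as_rotvec()
    q=manip.solve_ik([*C,.25],r)
    if q is not None and (best is None or abs(q[5])<best[0]): best=(abs(q[5]),r,q)
print(best)
manip.move_to([*C,.25],best[1])
rep('above')
print('contact',manip.move_linear([*C,.111],max_speed=.08,f_stop=8)); rep('down')
manip.command_gripper(0.0); rep('grip')
E
```

```text
(np.float64(0.0200743428928436), array([2.40659959e+00, 2.01937683e+00, 1.23651169e-16]), array([-0.15445858,  0.08524518,  1.41430946,  0.        ,  1.64203801,
        0.02007434]))
above t2.8 p [ 0.5493 -0.007   0.25  ] yaw-10 q6 0.02 F [0.3 0.2 0.4] T [ 0.04  0.01 -0.04] op0.998 g0
contact False
down t4.7 p [ 0.5495 -0.0078  0.1114] yaw-10 q6 0.02 F [-0.6 -0.2 -0.1] T [-0.    0.01  0.01] op0.998 g0
grip t5.1 p [ 0.5495 -0.0078  0.1119] yaw-10 q6 0.02 F [-4.1  1.3 11.3] T [0.08 0.84 0.03] op0.648 g62
```

Run:
```python
from h import *
p=manip.get_obs()['tcp_pos']; manip.move_linear([*C,.1125],max_speed=.01); rep('up')
q0=manip.get_obs()['joint_positions']
print(turn(30,tmax=.7))
```

```text
up t5.4 p [ 0.5493 -0.0078  0.1124] yaw-10 q6 0.02 F [ 1.  -0.3  0.1] T [-0.01  0.03  0.02] op0.649 g65
0 t5.6 p [ 0.5485 -0.0075  0.1121] yaw-16 q6 0.13 F [-5.8  2.4  2.7] T [0.48 1.16 0.05] op0.640 g65
1 t5.9 p [ 0.5479 -0.0081  0.112 ] yaw-22 q6 0.23 F [-10.6  -2.9   4.4] T [-0.47  2.07  0.12] op0.647 g65
2 t6.1 p [ 0.5479 -0.008   0.112 ] yaw-28 q6 0.34 F [-11.5  -3.7   5.1] T [-0.4   2.16 -0.14] op0.646 g65
3 t6.4 p [ 0.547  -0.0088  0.112 ] yaw-34 q6 0.44 F [-20.1 -10.9   9.5] T [-1.49  3.77  0.24] op0.651 g64
4 t6.6 p [ 0.5483 -0.0076  0.1119] yaw-40 q6 0.54 F [-7.7  1.7  0.7] T [0.32 1.25 0.06] op0.646 g66
False
```

Run:
```python
from h import *
p=manip.camera('side'); im=p['image'][165:265,215:335]
cv2.imwrite('pics/c2.png',cv2.resize(im,(720,600),interpolation=cv2.INTER_CUBIC)); rep()
```

```text
t6.7 p [ 0.5483 -0.0076  0.1119] yaw-40 q6 0.54 F [-7.4  2.   1.2] T [0.23 1.3  0.07] op0.641 g66
```

View pics/c2.png

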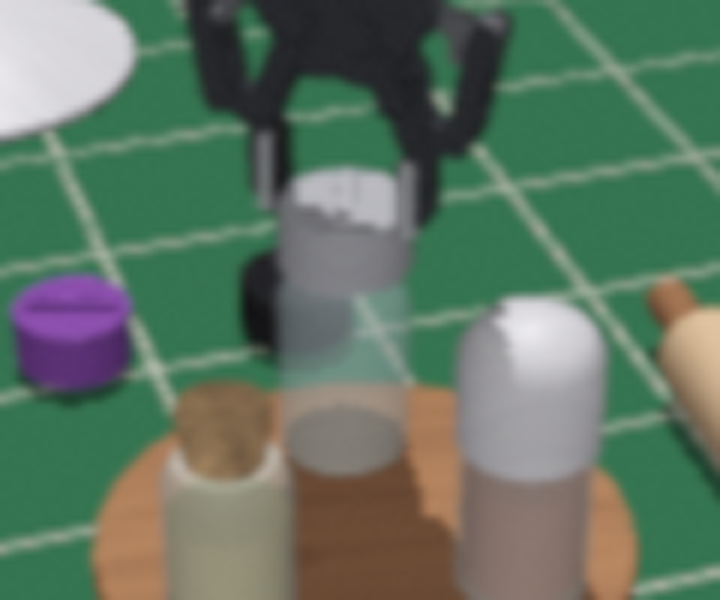

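The bar is faint, near (350,190), and looks close to vertical, so it has turned less than the gripper's 30°. I'll turn farther the same way and compare the bar with stretched contrast.

```bash
cat >> h.py <<'E'
def snap(n):
    im=n['image'][190:206,258:288].astype(float)
    im=np.clip((im-np.percentile(im,40))/(np.percentile(im,99)-np.percentile(im,40)),0,1)*255
    return cv2.resize(im.astype(np.uint8),(390,208),interpolation=cv2.INTER_CUBIC)
E
python3 - <<'E'
from h import *
a=cv2.imread('pics/side.png'); S=[snap({'image':a}),snap(manip.camera('side'))]
print(turn(24,tmax=3))
S.append(snap(manip.camera('side')))
S.append(np.zeros_like(S[0]))
cv2.imwrite('pics/m.png',np.vstack([np.hstack(S[:2]),np.hstack(S[2:])]))
E
```

```text
0 t7.0 p [ 0.5472 -0.008   0.1118] yaw-46 q6 0.65 F [-11.   -5.    6.3] T [-0.63  2.05  0.58] op0.643 g68
1 t7.2 p [ 0.5474 -0.0078  0.1116] yaw-52 q6 0.75 F [-7.1 -2.5  2.2] T [-0.44  1.32  0.31] op0.643 g72
2 t7.5 p [ 0.5472 -0.0078  0.1113] yaw-58 q6 0.86 F [-7.4 -2.5 -0.5] T [-0.4   1.44  0.91] op0.643 g73
3 t7.7 p [ 0.5473 -0.0077  0.1114] yaw-64 q6 0.96 F [-7.4 -1.7  0.9] T [-0.25  1.41  0.22] op0.643 g71
False
```

View pics/m.png

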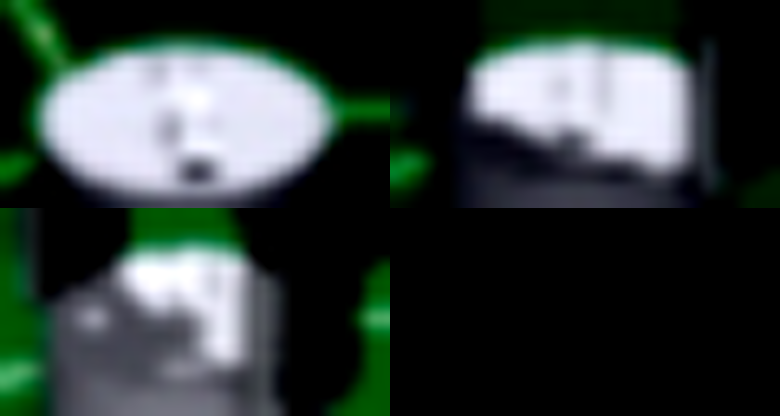

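The torque about z now sticks and slips (0.2–0.9 Nm) while the gripper turns clockwise, and the bar isn't following, so this looks like the wrong-way stop. I'll regrip slightly re-centred and turn the other way.

```bash
sed -i 's/^C=.*/C=np.array([.5472,-.008])/' h.py
python3 - <<'E'
from h import *
manip.command_gripper(1.0); rep('open')
manip.move_linear([*C,.1115],max_speed=.02); rep('recentre')
manip.command_gripper(0.0); rep('grip')
manip.move_linear([*C,.1123],max_speed=.01); rep('up')
S=[snap(manip.camera('side'))]
turn(-48,step=12,tmax=3); S.append(snap(manip.camera('side')))
turn(-42,step=14,tmax=3); S.append(snap(manip.camera('side')))
S.append(S[0]*0)
cv2.imwrite('pics/m2.png',np.vstack([np.hstack(S[:2]),np.hstack(S[2:])]))
E
```

```text
open t8.2 p [ 0.5484 -0.0076  0.112 ] yaw-64 q6 0.96 F [ 0.6 -0.  -0.1] T [-0.02 -0.05  0.02] op0.997 g0
recentre t8.4 p [ 0.5471 -0.008   0.1115] yaw-64 q6 0.96 F [-0.3 -0.6 -0.2] T [0.02 0.05 0.02] op1.005 g0
grip t8.8 p [ 0.5473 -0.0079  0.1121] yaw-64 q6 0.96 F [-2.5  0.6  6.7] T [ 0.29  0.55 -0.01] op0.647 g62
up t9.1 p [ 0.5471 -0.0079  0.1122] yaw-64 q6 0.96 F [-0.4  0.6  1.7] T [0.16 0.2  0.05] op0.644 g63
0 t9.5 p [ 0.5472 -0.008   0.1122] yaw-52 q6 0.76 F [ 0.5 -0.5  1. ] T [-0.05  0.06  0.01] op0.640 g63
1 t9.8 p [ 0.5472 -0.008   0.1122] yaw-40 q6 0.55 F [-0.4 -0.5  1.1] T [-0.01  0.01  0.03] op0.644 g63
2 t10.1 p [ 0.5472 -0.008   0.1122] yaw-28 q6 0.34 F [-0.4 -2.   0.2] T [-0.19 -0.04  0.05] op0.648 g63
3 t10.4 p [ 0.5472 -0.008   0.1122] yaw-16 q6 0.13 F [ 0.4 -2.7  0.3] T [-0.3  -0.04  0.02] op0.641 g63
0 t10.8 p [ 0.5474 -0.0082  0.1122] yaw-3 q6 -0.11 F [ 2.  -3.4 -0.7] T [-0.62 -0.37  0.03] op0.645 g63
1 t11.2 p [ 0.5475 -0.0083  0.1123] yaw11 q6 -0.35 F [ 4.3 -4.5 -0.9] T [-0.73 -0.62  0.02] op0.647 g63
2 t11.5 p [ 0.5475 -0.008   0.1123] yaw25 q6 -0.59 F [ 3.5 -1.8 -1. ] T [-0.42 -0.65  0.04] op0.641 g63
```

View pics/m2.png

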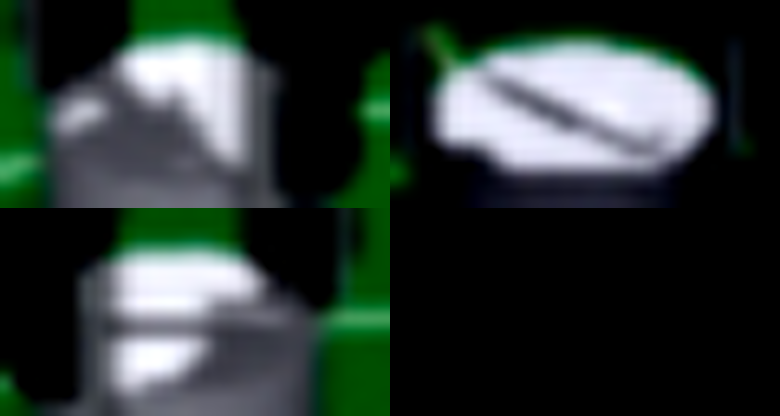

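It turned freely (torque about 0). The bar has gone from about 123° in panel 2 to about 162° now (horizontal in panel 3), which is about 81° from where it began, so it should be inside the release window. Now the lift.

Run:
```python
from h import *
s=manip.move_linear([*C,.1162],max_speed=.015,f_stop=12); rep(f'lift1 {s}')
if not s:
    s=manip.move_linear([*C,.145],max_speed=.04,f_stop=12); rep(f'lift2 {s}')
    if not s:
        s=manip.move_linear([*C,.2123],max_speed=.06); manip.wait(.5); rep('lift3')
p=manip.camera('side'); cv2.imwrite('pics/e.png',cv2.resize(p['image'][90:290,180:380],(600,600)))
for d in manip.landmark_of(p,'cap'): print(d)
```

```text
lift1 False t12.0 p [ 0.5473 -0.008   0.1162] yaw25 q6 -0.60 F [ 3.3 -0.9 -0.8] T [-0.31 -0.81  0.02] op0.640 g64
lift2 False t12.9 p [ 0.547  -0.0079  0.1447] yaw26 q6 -0.60 F [ 0.  -0.4 -1.1] T [-0.03 -0.04  0.  ] op0.643 g64
lift3 t14.7 p [ 0.5472 -0.008   0.2123] yaw26 q6 -0.60 F [ 0.6 -0.9 -1. ] T [ 0.04 -0.04  0.04] op0.642 g64
{'centre': [0.5455, -0.005, 0.2213], 'confidence': 0.85}
{'centre': [0.4513, 0.1396, -0.0021], 'confidence': 0.79}
{'centre': [0.5684, 0.1314, -0.0002], 'confidence': 0.63}
```

View pics/e.png

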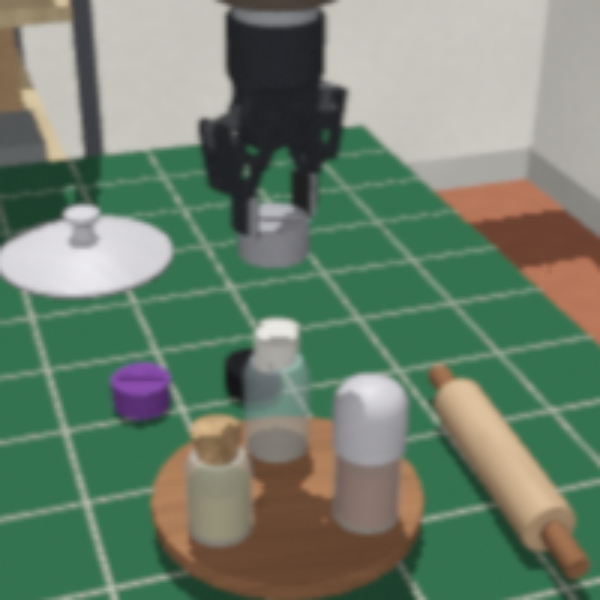

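The cap (275,240) is off and level in the gripper, about 10 cm above the bare white neck (277,340). Nothing else has moved.

```bash
python3 -c "
from station import manip
print(manip.close_job())"
```

```text
the job is handed in; nothing more can be done
None
```

The steel cap is off: the mill opened anticlockwise after clockwise hit its stop, and I handed the job in with the cap level in the gripper about 10 cm above its mill, nothing else visibly moved.

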